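# Slide-or-stick test of two push blocks

### The arm

A 7-joint arm with a two-finger parallel gripper is mounted at the origin on the work surface. World frame = base frame: x ahead of the robot, y to its left, z up, the work surface at z = 0. Lengths are in m, angles in rad, forces in N, time in s.
With the tool pointing down it reaches from about 0.4 to 0.85 m from the base axis. Payload 10.4 kg.
Tool frame: the origin (TCP) lies on the centre line of the jaws, within the pads' length; the fingertips stand 8 mm ahead of it and the grasp point (between the pads) lies 11 mm behind it (r.finger_overhang is the distance from the TCP to the fingertips, in m); z points along the fingers, y is the line along which they close (so a half turn about z gives the same grasp; the last joint's range is limited). The gripper opens to 87 mm and grips with 3 to 60 N. Pads are 19 mm wide; open, the fingers measure 117 mm over their backs; the gripper's body (75 mm by 190 mm) begins 51 mm behind the grasp point.
Start: joints at [1.093, 0.332, -0.065, 1.46, 0.022, 1.35, -0.088], TCP at [0.275, -0.561, 0.231] pointing down, gripper open.
Joint ranges: [-2.6, 2.6], [-0.5, 2.12], [-1.47, 1.34], [0.16, 2.42], [-1.27, 4.41], [0.06, 2.06], [-2.6, 2.6]. Speed limits (rad/s): [2.22, 2.22, 2.79, 2.79, 3.14, 3.14, 3.14].

### API

Orientations are given as a unit quaternion [x, y, z, w].
In Python, from bench import r, vision gives the robot as it stands.
- The arm moves only by the tool drive_tool, never from a script. Its argument "series" is a list of rows, each a list of 2 entries, a list of its own where there are three numbers: the shift along the world's x, y, z in cm, then the turn about the world's z in degrees. A call has exactly 10 rows; each row shifts and turns the commanded pose from where the row before left it; what a row does not reach is not made up. A row lasts 1/8 s, in which the tool goes at most 62.5 mm and 10.7 degrees, less where a joint would pass 70% of its speed; a pose out of reach is approached as far as the arm can. A call with a gripper value outside its range is refused whole. "hand" is the closure, from 0 (fully open) to 1 (shut), set as the call begins (left out, the last holds). The fingers move at their own pace and stop on an object; "newtons" is the grip in N (left out, the last holds). Time passes only in rows, so rows that do not move let the fingers close, or fill a call up. It gives the time, the measured TCP pose, the force, the opening and the grip force at its end, in the units of the state.
- r.read_state(): the state, without advancing time (a new reading comes with each control period).
- vision.camera(name): name is "scene" or "top"; returns a dict with "color" (420x560x3 uint8, red, green, blue), "intrinsics" (3x3 intrinsics, pixels), "R" (3x3) and "t" (3): a world point X has camera coordinates R X + t. Camera axes: x right, y down, z forward; pixel columns grow to the right and rows downward; lengths in m; the calibration is good to about 2 mm. A picture is of the moment at which its call begins. There is no depth.
- r.close_job(): hands the job in; it is judged then, once.
The state is a dict: "time": time; "joint_positions": joint angles; "joint_vel": joint speeds; "joint_torque": joint torques, N m; "ee_pos": TCP position; "eef_rot": TCP orientation; "ft_force": force on the tool from outside, world axes, zero at the start; "torque": the same for the moment, N m; "width": finger opening in m; "grip_force": force on a finger pad.
Only numpy, scipy, OpenCV 4.12 (cv2) and the standard library are available. Lean on these libraries where they do the work, as an engineer would, in place of code of your own. Each camera call takes 0.05 s, during which the arm holds its last target. There are 200 camera calls.

### The job

Check which push block still grips: try both on the tilted test ramp, the long block first and then the short one, setting each down on its sole on the upper half of the ramp with its rib along the slope and letting go. A block that slides fails and stays where it comes to rest against the stop at the foot of the ramp; a block that holds for a second passes and goes into the low grey tray beside the blocks, standing on its sole and let go.

Things in the scene. Friction and masses are not known exactly. Their poses are not given: they have to be found in the camera images.
- long_grip (a point): Long wooden push block (loose, 0.2 kg): base 120 x 60 mm, 20 mm thick, coated sole; centred on it an upright grip rib 80 mm long, 22 thick, 36 high. This point is the rib's centre, 38 mm above the sole, 18 mm below the rib's top. x along the block and rib, y across, z up. Pinch the rib across its 22 mm.
- short_grip (a point): Short wooden push block (loose, 0.2 kg): base 80 x 70 mm, 17 mm thick, on four rubber feet 6 mm high; centred on it an upright grip rib 60 mm long, 22 thick, 36 high. This point is the rib's centre, 41 mm above the bottom of the feet, 18 mm below the rib's top. x along the 80 mm side and rib, y across, z up. Pinch the rib across its 22 mm.
- test_spot (a point): Centre of the test area on the fixed white ramp's surface, 100 mm above the bench. It slopes 20 degrees, foot towards the robot; 300 mm long, 144 mm wide between rails 12 mm high. x points up the slope, y across, z square to the surface. Along x: top edge +80 mm, mid-length -70, foot stop (bar 25 mm high) -220. A block set here slides or holds; it shows within 1 s.
- tray: The fixed low grey plastic tray, open at the top: outside 140 mm (x) by 130 mm (y) and 28 mm high, walls and floor 5 mm. Origin at the centre of its underside on the bench, z up. A block standing in it has its sole 5 mm above the bench.
Things that resemble listed ones, but are neither listed nor needed, are in the scene too. What is shaped like the part that bears long_grip but purple is not meant.

How it is judged:
By the outcome, as a careful person would: the job done as asked, in the order asked, and still so for the second after the job is handed in, with the robot touching nothing.
It also fails if it takes over 64 s, if anything falls off the work surface, if the arm or the gripper's body presses on something with over 40 N, if the wrist force passes 120 N, or if a joint passes its speed limit or range.

## Working session

There is one attempt and no reset: what is moved stays moved. The work goes in short steps, Python scripts to look and compute and a tool call to move; the robot and the scene stay as the last step left them, time stands still between calls to the robot, and variables do not carry over. Pictures are saved under pics/ and viewed, at most 10 in all, crops included, and the job is handed in when it is done.

Besides the shell and the picture viewer there is one more tool, called after "Call:" as a command line: name --argument value ..., lists and objects as JSON in quotes. drive_tool: Moves the arm, as the interface text tells. Its arguments: {"type":"object","properties":{"series":{"type":"array"},"hand":{"type":"number"},"newtons":{"type":"number"}},"required":["series"]}

```bash
mkdir -p pics; ls; python3 - <<'E'
from bench import r, vision
import cv2
for n in ("scene","top"):
    c=vision.camera(n)
    cv2.imwrite(f"pics/{n}0.png",c["color"][:,:,::-1])
    print(n,c["intrinsics"],c["R"],c["t"])
s=r.read_state();print(s)
E
```

```text
pics
scene [[384.32925184   0.         276.69944984]
 [  0.         384.32925184 211.09441924]
 [  0.           0.           1.        ]] [[ 0.67822603  0.73479297  0.00942061]
 [ 0.56696348 -0.51507487 -0.64284546]
 [-0.46750601  0.44133566 -0.76593797]] [-0.27052458 -0.2748632   1.28959037]
top [[410.50321051   0.         286.90983361]
 [  0.         410.50321051 207.38985008]
 [  0.           0.           1.        ]] [[-0.01992743 -0.99973388  0.01162212]
 [-0.98630224  0.01775329 -0.16398995]
 [ 0.16373998 -0.01473082 -0.98639354]] [-0.08072141  0.5019422   0.95754838]
{'time': 0.1, 'joint_positions': array([ 1.09340308,  0.33283661, -0.06468826,  1.46085688,  0.02162822,
        1.34991915, -0.0884898 ]), 'joint_vel': array([-0.00072041, -0.00194638,  0.00123712, -0.00099605,  0.00035831,
        0.00034918, -0.00017103]), 'joint_torque': array([ 1.26463819e-03, -6.24541926e+01,  2.43590889e-02, -3.90720212e+01,
       -6.14323304e-02,  3.65529978e-02,  3.54165627e-05]), 'ee_pos': array([ 0.27437883, -0.56117026,  0.22981625]), 'eef_rot': array([ 9.74253630e-01,  2.25453823e-01, -1.93374087e-04, -6.33038940e-04]), 'ft_force': array([-0.42298623,  0.28499804, -0.64996756]), 'torque': array([ 0.02516655,  0.03234776, -0.03608877]), 'grip_force': 0.0, 'width': 0.08699709880272355}
```

View pics/scene0.png

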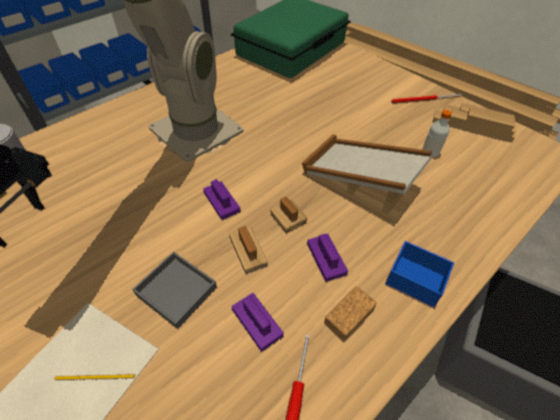

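View pics/top0.png

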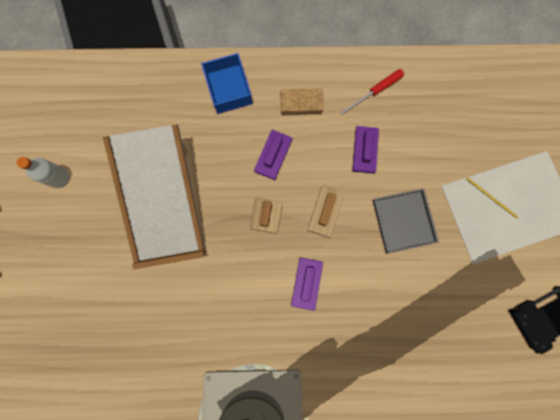

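The two pictures show these items, with pixel positions in the top view:
- The white ramp is at (155,195), with its foot at the bottom of the picture.
- The natural wood blocks are the short one at (266,214) and the long one at (326,211).
- The grey tray is at (405,221).
- The three purple blocks are decoys.

I'll enlarge the top view.

```bash
python3 - <<'E'
import cv2
a=cv2.imread("pics/top0.png")
cv2.imwrite("pics/blocks.png",cv2.resize(a[175:260,240:445],None,fx=3.9,fy=3.9,interpolation=cv2.INTER_CUBIC))
cv2.imwrite("pics/ramp.png",cv2.resize(a[115:275,95:215],None,fx=3.7,fy=3.7,interpolation=cv2.INTER_CUBIC))
E
```

```text
(no output)
```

View pics/blocks.png

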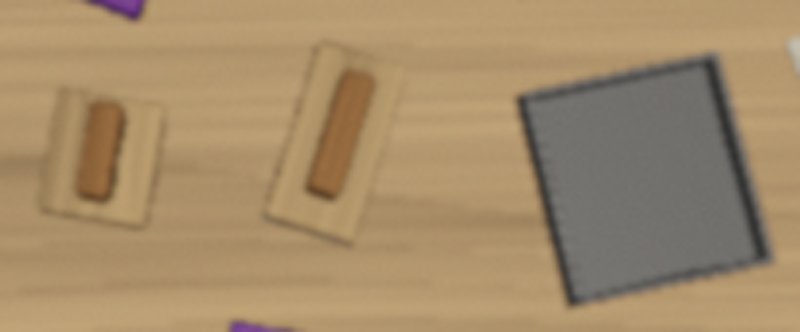

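View pics/ramp.png

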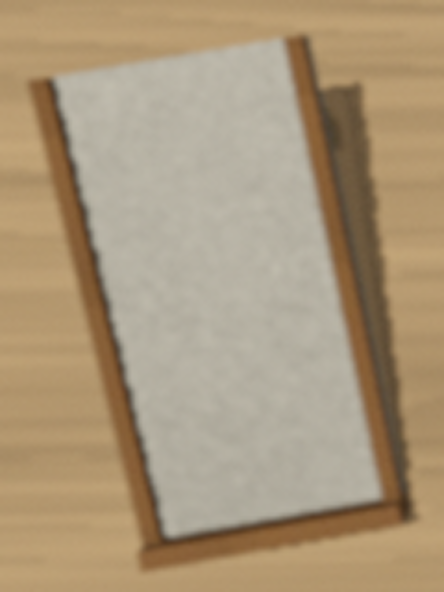

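The crops give these corner pixels:
- Long block, rib top: (345,70), (374,74), (338,197), (308,190).
- Short block, rib top: (97,101), (123,103), (107,200), (78,194).
- Tray rim: (518,97), (716,55), (772,260), (570,304).
- Ramp surface and rails: (52,77), (286,38), (163,537), (384,497).

I'll fit poses to these.

```bash
cat > fit.py <<'E'
import numpy as np
from scipy.optimize import least_squares
K=np.array([[410.50321051,0,286.90983361],[0,410.50321051,207.38985008],[0,0,1]])
R=np.array([[-0.01992743,-0.99973388,0.01162212],[-0.98630224,0.01775329,-0.16398995],[0.16373998,-0.01473082,-0.98639354]])
t=np.array([-0.08072141,0.5019422,0.95754838])
def proj(X): 
    p=(X@R.T+t)@K.T; return p[:,:2]/p[:,2:]
def fit(M,px,z=0,tilt=0,g=(0.5,0,0),ret=False):
    M=np.array(M,float)/1000; px=np.array(px,float)
    c,s=np.cos(tilt),np.sin(tilt); M=M@np.array([[c,0,-s],[0,1,0],[s,0,c]]).T  # x up slope
    def X(q):
        a=np.array([[np.cos(q[2]),-np.sin(q[2]),0],[np.sin(q[2]),np.cos(q[2]),0],[0,0,1]])
        return M@a.T+[q[0],q[1],z]
    o=least_squares(lambda q:(proj(X(q))-px).ravel(),g)
    return np.round([*o.x[:2]*1000,np.degrees(o.x[2])],1),np.round(o.fun.reshape(-1,2),1).tolist()
def rect(a,b,z): return [(a/2,b/2,z),(a/2,-b/2,z),(-a/2,-b/2,z),(-a/2,b/2,z)]
E
python3 - <<'E'
import numpy as np
from fit import *
cr=lambda p:np.array(p)/3.9+[240,175]-.4
print("long",fit(rect(80,22,56)+rect(120,60,20),cr([(345,70),(374,74),(338,197),(308,190),(322,42),(407,68),(352,243),(265,213)])))
print("short",fit(rect(60,22,59)+rect(80,70,23),cr([(94,101),(123,103),(107,200),(78,194),(62,88),(164,104),(146,227),(40,210)])))
tp=cr([(518,97),(716,55),(772,260),(570,304)])
print("tray",fit(rect(140,130,28),tp)); print("tray90",fit(rect(130,140,28),tp))
rp=np.array([(52,77),(286,38),(163,537),(384,497)])/3.7+[95,115]-.4
print("ramp",fit([(80,72,0),(80,-72,12),(-220,72,0),(-220,-72,12)],rp,z=.1,tilt=np.radians(20)))
from bench import r
from scipy.spatial.transform import Rotation as Ro
s=r.read_state();print(Ro.from_quat(s["eef_rot"]).as_matrix().round(3),r.finger_overhang)
E
```

```text
long (array([ 493.7, -187. ,  -19.2]), [[-0.2, -1.0], [1.0, 0.7], [0.5, 0.5], [-0.6, -0.6], [-0.8, -0.7], [0.2, -0.0], [0.3, 0.5], [-0.6, 0.6]])
short (array([485.5, -38.4, -10. ]), [[-0.8, -0.7], [0.8, 0.2], [0.9, -0.1], [-0.8, 0.0], [-0.8, -0.1], [0.8, 0.1], [0.4, 0.3], [-0.6, 0.2]])
tray (array([ 465.5, -380.1,   10.9]), [[-0.1, -1.3], [-0.5, -1.1], [0.1, 1.2], [0.5, 1.0]])
tray90 (array([ 465.4, -380.2,   11.1]), [[-1.6, 1.2], [1.9, 0.4], [1.6, -1.3], [-1.9, -0.4]])
ramp (array([597.8, 229.8,   9.1]), [[0.5, -0.4], [-0.9, -0.4], [0.9, -0.4], [-0.4, 1.2]])
[[ 0.898  0.439 -0.001]
 [ 0.439 -0.898  0.001]
 [-0.    -0.001 -1.   ]] 0.008
```

Call:
drive_tool --series '[[[2.2,3.74,-1.0],-4.5],[[2.2,3.74,-1.0],-4.5],[[2.2,3.74,-1.0],-4.5],[[2.2,3.74,-1.0],-4.5],[[2.2,3.74,-1.0],-4.5],[[2.2,3.74,-1.0],-4.5],[[2.2,3.74,-1.0],-4.5],[[2.2,3.74,-1.0],-4.5],[[2.2,3.74,-1.0],-4.5],[[2.2,3.74,-1.0],-4.5]]' --hand 0 --newtons 10

```text
time: 1.35
ee_pos: [0.4949, -0.1862, 0.13]
eef_rot: [0.986, -0.166, -0.0, 0.0]
ft_force: [1.1, -0.8, -1.3]
width: 0.0868
grip_force: 0.0
```

Call:
drive_tool --series '[[[-0.1,-0.1,-2.4],0],[[0,0,-2.4],0],[[0,0,-2.0],0],[[0,0,-1.4],0],[[0,0,-0.9],0],[[0,0,-0.5],0],[[0,0,0],0],[[0,0,0],0],[[0,0,0],0],[[0,0,0],0]]'

```text
time: 2.6
ee_pos: [0.4937, -0.1885, 0.0348]
eef_rot: [0.986, -0.165, 0.0, 0.0]
ft_force: [-0.1, 0.2, 0.4]
width: 0.087
grip_force: 0.0
```

Call:
drive_tool --series '[[[0,0,0],0],[[0,0,0],0],[[0,0,0],0],[[0,0,0],0],[[0,0,0],0],[[0,0,0],0],[[0,0,0],0],[[0,0,0.1],0],[[0,0,0.2],0],[[0,0,0.3],0]]' --hand 1 --newtons 10

```text
time: 3.85
ee_pos: [0.4934, -0.1884, 0.0406]
eef_rot: [0.986, -0.165, -0.0, 0.0]
ft_force: [-0.7, 0.4, -1.0]
width: 0.0221
grip_force: 10.0
```

Call:
drive_tool --series '[[[0,0,3.0],0],[[0,0,4.0],0],[[0,0,4.0],0],[[0.4,2.0,4.0],1.4],[[0.8,4.0,1.0],2.8],[[0.9,4.0,0],2.8],[[0.9,4.0,0],2.8],[[0.9,4.0,0],2.8],[[0.9,4.0,0],2.8],[[0.9,4.0,0],2.8]]'

```text
time: 5.1
ee_pos: [0.5507, 0.0727, 0.2008]
eef_rot: [1.0, -0.006, 0.0, 0.0]
ft_force: [1.0, -0.3, -1.8]
width: 0.0218
grip_force: 10.0
```

Call:
drive_tool --series '[[[0.9,4.0,0],2.8],[[0.9,4.0,0],2.8],[[0.9,4.0,0],2.8],[[0.9,4.0,0],1.4],[[0.5,2.5,0],0],[[0,1.1,0],0],[[0,0,0],0],[[0,0,0],0],[[0,0,0],0],[[0,0,0],0]]'

```text
time: 6.35
ee_pos: [0.5918, 0.2668, 0.2007]
eef_rot: [0.997, 0.079, 0.0, 0.0]
ft_force: [0.3, -0.5, -1.8]
width: 0.0218
grip_force: 10.0
```

Call:
drive_tool --series '[[[-0.2,-1.0,0],0],[[-0.3,-1.3,0],0],[[-0.3,-1.2,0],0],[[-0.12,-0.44,0],0],[[0,0,-1.5],0],[[0,0,-1.3],0],[[0,0,-0.7],0],[[0,0,-0.3],0],[[0,0,0],0],[[0,0,0],0]]'

```text
time: 7.6
ee_pos: [0.5826, 0.2283, 0.163]
eef_rot: [0.997, 0.079, 0.0, -0.0]
ft_force: [-0.8, -0.1, -1.2]
width: 0.0217
grip_force: 10.0
```

```bash
python3 - <<'E'
from bench import vision
import cv2,numpy as np
a=vision.camera("scene")["color"][90:220,270:470,::-1]
b=vision.camera("top")["color"][100:290,80:280,::-1]
A=cv2.resize(a,(400,260));B=cv2.resize(b,(400,380))
o=np.zeros((380,800,3),np.uint8);o[:260,:400]=A;o[:,400:]=B
cv2.imwrite("pics/c1.png",o)
E
```

```text
(no output)
```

View pics/c1.png

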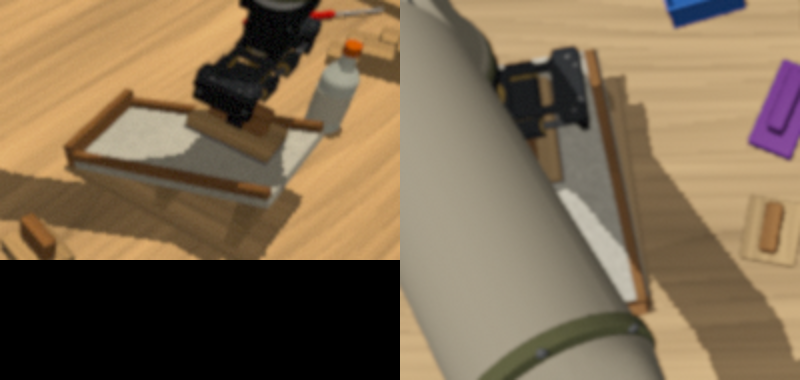

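The block hangs centred over the upper half of the ramp, with its rib along the slope and clear of both rails. In the picture it is at about (240,130) on the left and (545,150) on the right. I'll lower it and press it flat.

Call:
drive_tool --series '[[[0,0,-0.6],0],[[0,0,-0.4],0],[[0,0,-0.3],0],[[0,0,-0.3],0],[[0,0,-0.2],0],[[0,0,-0.2],0],[[0,0,-0.2],0],[[0,0,-0.1],0],[[0,0,0],0],[[0,0,0],0]]' --newtons 7

```text
time: 8.95
ee_pos: [0.5825, 0.2281, 0.1395]
eef_rot: [0.997, 0.079, 0.0, 0.0]
ft_force: [0.2, 0.3, -1.7]
width: 0.0221
grip_force: 7.0
```

Call:
drive_tool --series '[[[0,0,-0.2],0],[[0,0,-0.2],0],[[0,0,-0.2],0],[[0,0,-0.1],0],[[0,0,0],0],[[0,0,0],0],[[0,0,0],0],[[0,0,0],0],[[0,0,0],0],[[0,0,0],0]]'

```text
time: 10.2
ee_pos: [0.5824, 0.2281, 0.1326]
eef_rot: [0.997, 0.079, 0.0, 0.0]
ft_force: [-0.3, -0.3, -2.0]
width: 0.0222
grip_force: 7.0
```

Call:
drive_tool --series '[[[0,0,-0.1],0],[[0,0,-0.1],0],[[0,0,-0.05],0],[[0,0,0],0],[[0,0,0],0],[[0,0,0],0],[[0,0,0],0],[[0,0,0],0],[[0,0,0],0],[[0,0,0],0]]'

```text
time: 11.45
ee_pos: [0.5829, 0.2283, 0.1315]
eef_rot: [0.997, 0.079, 0.001, 0.0]
ft_force: [-2.5, -2.2, 8.7]
width: 0.0218
grip_force: 7.0
```

```bash
python3 - <<'E'
from bench import vision
import cv2,numpy as np
a=vision.camera("scene")["color"][115:205,295:445,::-1]
cv2.imwrite("pics/c2.png",cv2.resize(a,None,fx=4,fy=4,interpolation=cv2.INTER_CUBIC))
E
```

```text
(no output)
```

View pics/c2.png

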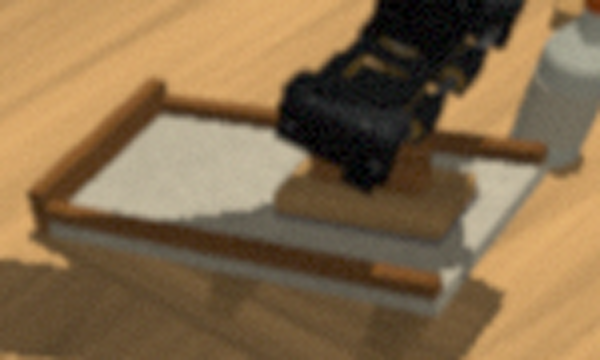

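The block now sits flat on the ramp surface, with its sole edge at about (360,225) and 8.7 N of contact force. I'll let go and watch it for more than a second.

Call:
drive_tool --series '[[[0,0,0],0],[[0,0,0],0],[[0,0,0],0],[[0,0,0],0],[[0,0,0],0],[[0,0,0],0],[[0,0,0],0],[[0,0,0],0],[[0,0,0],0],[[0,0,0],0]]' --hand 0.3

```text
time: 12.75
ee_pos: [0.5824, 0.2281, 0.1301]
eef_rot: [0.997, 0.079, 0.0, 0.0]
ft_force: [0.7, -0.2, 1.7]
width: 0.0609
grip_force: 0.0
```

Call:
drive_tool --series '[[[0,0,0.5],0],[[0,0,1.5],0],[[0,0,2.0],0],[[0,0,2.5],0],[[0,0,2.0],0],[[0,0,0],0],[[0,0,0],0],[[0,0,0],0],[[0,0,0],0],[[0,0,0],0]]'

```text
time: 14.0
ee_pos: [0.5823, 0.2281, 0.2147]
eef_rot: [0.997, 0.079, -0.0, 0.0]
ft_force: [-0.3, 0.6, 0.4]
width: 0.0609
grip_force: 0.0
```

```bash
python3 - <<'E'
from bench import vision
import cv2,numpy as np
a=vision.camera("scene")["color"][115:265,200:450,::-1]
cv2.imwrite("pics/c3.png",cv2.resize(a,None,fx=3.2,fy=3.2,interpolation=cv2.INTER_CUBIC))
E
```

```text
(no output)
```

View pics/c3.png

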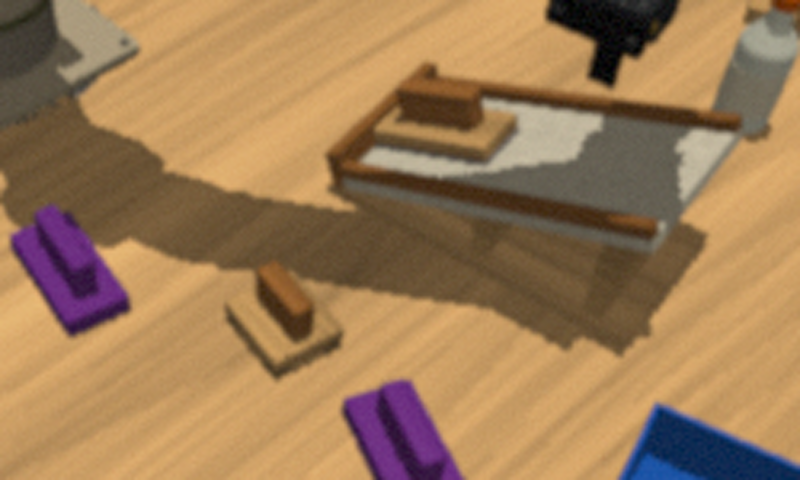

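The long block failed: it slid and now rests against the foot stop at about (440,120). Next I'll fetch the short one.

Call:
drive_tool --series '[[[-0.6,-1.6,0],-1.1],[[-1.2,-3.3,0],-2.4],[[-1.2,-3.4,0],-2.4],[[-1.2,-3.4,0],-2.4],[[-1.2,-3.4,0],-2.4],[[-1.2,-3.3,0],-2.4],[[-1.2,-3.3,-1.0],-2.4],[[-1.2,-3.3,-2.0],-2.4],[[-0.68,-1.65,-3.0],-1.2],[[0,0,-3.0],0]]' --hand 0 --newtons 10

```text
time: 15.3
ee_pos: [0.4845, -0.0412, 0.1245]
eef_rot: [0.996, -0.09, 0.0, 0.001]
ft_force: [1.1, 0.7, -0.2]
width: 0.087
grip_force: 0.0
```

Call:
drive_tool --series '[[[0,0,-3.0],0],[[0,0,-2.5],0],[[0,0,-1.5],0],[[0,0,-1.0],0],[[0,0,-0.5],0],[[0,0,-0.3],0],[[0,0,0],0],[[0,0,0],0],[[0,0,0],0],[[0,0,0],0]]'

```text
time: 16.55
ee_pos: [0.4856, -0.0384, 0.0372]
eef_rot: [0.996, -0.088, 0.0, 0.0]
ft_force: [0.7, 0.3, -0.4]
width: 0.0868
grip_force: 0.0
```

Call:
drive_tool --series '[[[0,0,0],0],[[0,0,0],0],[[0,0,0],0],[[0,0,0],0],[[0,0,0],0],[[0,0,0],0],[[0,0,0.4],0],[[0,0,1.6],0],[[0,0,3.0],0],[[0,0,4.0],0]]' --hand 1 --newtons 10

```text
time: 17.8
ee_pos: [0.4848, -0.0383, 0.1283]
eef_rot: [0.996, -0.087, -0.001, -0.0]
ft_force: [0.3, -0.5, -2.1]
width: 0.0218
grip_force: 10.0
```

Call:
drive_tool --series '[[[0,0,4.0],0],[[0.3,1.0,3.3],0.7],[[1.0,2.8,0],2.0],[[1.3,3.6,0],2.6],[[1.3,3.6,0],2.6],[[1.3,3.6,0],2.6],[[1.3,3.6,0],2.6],[[1.3,3.6,0],2.6],[[1.1,3.2,0],2.3],[[0.7,1.56,0],1.2]]'

```text
time: 19.05
ee_pos: [0.5806, 0.2304, 0.199]
eef_rot: [0.997, 0.082, -0.001, -0.001]
ft_force: [1.1, 1.0, -2.4]
width: 0.022
grip_force: 10.0
```

Call:
drive_tool --series '[[[0,0,-1.0],0],[[0,0,-1.5],0],[[0,0,-1.2],0],[[0,0,-0.8],0],[[0,0,-0.4],0],[[0,0,-0.2],0],[[0,0,-0.2],0],[[0,0,0],0],[[0,0,0],0],[[0,0,0],0]]' --newtons 7

```text
time: 20.3
ee_pos: [0.5812, 0.2267, 0.1479]
eef_rot: [0.997, 0.08, -0.0, 0.001]
ft_force: [-6.0, -3.2, 4.4]
width: 0.0218
grip_force: 7.0
```

Call:
drive_tool --series '[[[0,0,-0.2],0],[[0,0,-0.2],0],[[0,0,-0.2],0],[[0,0,-0.2],0],[[0,0,-0.2],0],[[0,0,-0.1],0],[[0,0,-0.1],0],[[0,0,0],0],[[0,0,0],0],[[0,0,0],0]]'

```text
time: 21.55
ee_pos: [0.5809, 0.2265, 0.1355]
eef_rot: [0.997, 0.08, -0.001, 0.001]
ft_force: [-5.8, -4.0, 3.2]
width: 0.0223
grip_force: 7.0
```

Call:
drive_tool --series '[[[0,0,-0.1],0],[[0,0,-0.1],0],[[0,0,0],0],[[0,0,0],0],[[0,0,0],0],[[0,0,0],0],[[0,0,0],0],[[0,0,0],0],[[0,0,0],0],[[0,0,0],0]]'

```text
time: 22.8
ee_pos: [0.5809, 0.2265, 0.1335]
eef_rot: [0.997, 0.08, -0.001, 0.001]
ft_force: [-6.5, -3.7, 3.4]
width: 0.0224
grip_force: 7.0
```

```bash
python3 - <<'E'
from bench import vision
import cv2,numpy as np
a=vision.camera("scene")["color"][115:205,295:445,::-1]
cv2.imwrite("pics/c4.png",cv2.resize(a,None,fx=4,fy=4,interpolation=cv2.INTER_CUBIC))
E
```

```text
(no output)
```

View pics/c4.png

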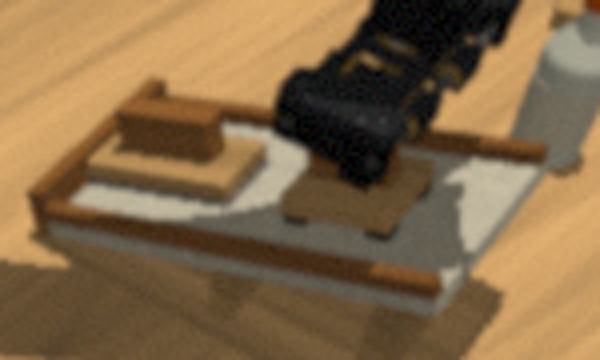

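The short block is nearly flat on the upper half of the ramp, with its near edge running from (285,212) to (380,235). The long one is still at the stop. I'll press slightly more.

Call:
drive_tool --series '[[[0,0,-0.1],0],[[0,0,-0.1],0],[[0,0,0],0],[[0,0,0],0],[[0,0,0],0],[[0,0,0],0],[[0,0,0],0],[[0,0,0],0],[[0,0,0],0],[[0,0,0],0]]'

```text
time: 24.1
ee_pos: [0.5817, 0.2266, 0.1324]
eef_rot: [0.997, 0.079, 0.0, 0.001]
ft_force: [-5.5, -4.7, 6.9]
width: 0.0218
grip_force: 7.0
```

Call:
drive_tool --series '[[[0,0,0],0],[[0,0,0],0],[[0,0,0],0],[[0,0,0],0],[[0,0,0],0],[[0,0,0],0],[[0,0,0],0],[[0,0,0],0],[[0,0,0],0],[[0,0,0],0]]' --hand 0.3

```text
time: 25.35
ee_pos: [0.5816, 0.2272, 0.1311]
eef_rot: [0.997, 0.08, 0.0, 0.0]
ft_force: [-1.2, 0.5, 3.3]
width: 0.0609
grip_force: 1.5
```

Call:
drive_tool --series '[[[0,0,0.2],0],[[0,0,0],0],[[0,0,0],0],[[0,0,0],0],[[0,0,0],0],[[0,0,0],0],[[0,0,0],0],[[0,0,0],0],[[0,0,0],0],[[0,0,0],0]]'

```text
time: 26.6
ee_pos: [0.5816, 0.2272, 0.1331]
eef_rot: [0.997, 0.08, 0.0, 0.0]
ft_force: [0.8, -0.4, -0.6]
width: 0.0609
grip_force: 0.0
```

```bash
python3 - <<'E'
from bench import vision
import cv2,numpy as np
a=vision.camera("scene")["color"][115:205,295:445,::-1]
cv2.imwrite("pics/c5.png",cv2.resize(a,None,fx=4,fy=4,interpolation=cv2.INTER_CUBIC))
E
```

```text
(no output)
```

View pics/c5.png

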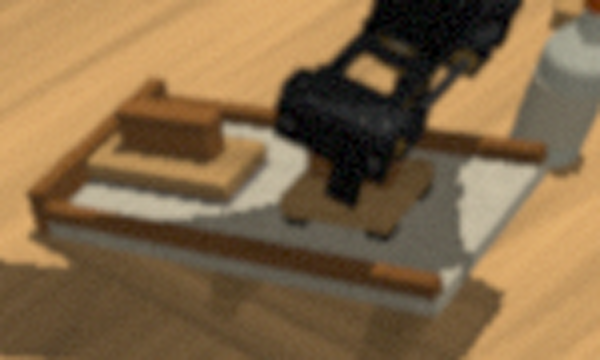

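The short block holds, at about (360,200). One fingertip may have grazed its base as I let go, so I'll rise clear and give it a full, untouched second.

Call:
drive_tool --series '[[[0,0,0.8],0],[[0,0,0],0],[[0,0,0],0],[[0,0,0],0],[[0,0,0],0],[[0,0,0],0],[[0,0,0],0],[[0,0,0],0],[[0,0,0],0],[[0,0,0],0]]'

```text
time: 27.9
ee_pos: [0.5816, 0.2272, 0.1411]
eef_rot: [0.997, 0.08, 0.0, 0.0]
ft_force: [-0.6, 0.9, 0.2]
width: 0.061
grip_force: 0.0
```

```bash
python3 - <<'E'
from bench import vision
import cv2,numpy as np
a=cv2.resize(vision.camera("scene")["color"][115:205,295:445,::-1],None,fx=4,fy=4,interpolation=cv2.INTER_CUBIC)
b=cv2.imread("pics/c5.png")
p=np.s_[185:245,270:440]
f=lambda x:np.float32(cv2.cvtColor(x[p],cv2.COLOR_BGR2GRAY))
print(cv2.phaseCorrelate(f(b),f(a)), np.abs(f(a)-f(b)).mean())
E
```

```text
((-0.05393275944082632, 0.057346159164747945), 0.6762053195635478) 3.769804
```

It didn't move at all, so the short block passes. I'll pinch it again and take it to the tray.

Call:
drive_tool --series '[[[0,0,-0.5],0],[[0,0,0],0],[[0,0,0],0],[[0,0,0],0],[[0,0,0],0],[[0,0,0],0],[[0,0,0],0],[[0,0,0.5],0],[[0,0,1.5],0],[[0,0,3.0],0]]' --hand 1 --newtons 10

```text
time: 29.2
ee_pos: [0.5809, 0.2271, 0.1863]
eef_rot: [0.997, 0.08, -0.001, 0.0]
ft_force: [0.7, -0.0, -2.1]
width: 0.0219
grip_force: 10.0
```

Call:
drive_tool --series '[[[0,0,3.0],0],[[-0.2,-1.0,1.5],0],[[-0.5,-3.0,0],0],[[-0.8,-4.0,0],0.2],[[-0.8,-4.5,0],0.2],[[-0.9,-4.5,0],0.2],[[-0.9,-4.5,0],0.2],[[-0.9,-4.5,0],0.2],[[-0.9,-4.5,0],0.2],[[-0.9,-4.5,0],0.2]]'

```text
time: 30.45
ee_pos: [0.5125, -0.1247, 0.2311]
eef_rot: [0.996, 0.092, -0.0, 0.0]
ft_force: [-0.3, -0.4, -2.4]
width: 0.0219
grip_force: 10.0
```

Call:
drive_tool --series '[[[-0.9,-4.5,0],0.3],[[-0.9,-4.5,0],0],[[-0.9,-4.5,0],0],[[-0.9,-4.2,0],0],[[-0.7,-3.5,0],0],[[-0.4,-3.0,0],0],[[0,-1.5,0],0],[[0,0,0],0],[[0,0,0],0],[[0,0,0],0]]'

```text
time: 31.7
ee_pos: [0.4671, -0.3785, 0.2312]
eef_rot: [0.995, 0.096, 0.0, -0.0]
ft_force: [-0.8, 0.2, -1.3]
width: 0.0222
grip_force: 10.0
```

Call:
drive_tool --series '[[[-0.1,-0.15,-1.5],0],[[-0.1,0,-3.0],0],[[0,0,-3.5],0],[[0,0,-3.5],0],[[0,0,-2.5],0],[[0,0,-1.5],0],[[0,0,-0.8],0],[[0,0,-0.4],0],[[0,0,0],0],[[0,0,0],0]]' --newtons 7

```text
time: 32.95
ee_pos: [0.4649, -0.3816, 0.0648]
eef_rot: [0.996, 0.095, 0.0, 0.0]
ft_force: [1.3, 0.0, -2.4]
width: 0.0218
grip_force: 7.0
```

Call:
drive_tool --series '[[[0,0,-0.3],0],[[0,0,-0.3],0],[[0,0,-0.3],0],[[0,0,-0.2],0],[[0,0,-0.2],0],[[0,0,-0.2],0],[[0,0,-0.2],0],[[0,0,0],0],[[0,0,0],0],[[0,0,0],0]]'

```text
time: 34.2
ee_pos: [0.4678, -0.3808, 0.0488]
eef_rot: [0.995, 0.095, 0.003, 0.001]
ft_force: [6.2, 2.6, 5.0]
width: 0.022
grip_force: 7.0
```

Call:
drive_tool --series '[[[0,0,-0.1],0],[[0,0,-0.1],0],[[0,0,-0.1],0],[[0,0,-0.1],0],[[0,0,0],0],[[0,0,0],0],[[0,0,0],0],[[0,0,0],0],[[0,0,0],0],[[0,0,0],0]]'

```text
time: 35.45
ee_pos: [0.468, -0.3808, 0.0449]
eef_rot: [0.995, 0.095, 0.003, 0.001]
ft_force: [7.0, 2.4, 5.9]
width: 0.0219
grip_force: 7.0
```

Call:
drive_tool --series '[[[0,0,-0.1],0],[[0,0,-0.1],0],[[0,0,0],0],[[0,0,0],0],[[0,0,0],0],[[0,0,0],0],[[0,0,0],0],[[0,0,0],0],[[0,0,0],0],[[0,0,0],0]]'

```text
time: 36.7
ee_pos: [0.468, -0.3808, 0.0428]
eef_rot: [0.995, 0.095, 0.003, 0.001]
ft_force: [7.9, 2.8, 5.4]
width: 0.0218
grip_force: 7.0
```

Call:
drive_tool --series '[[[0,0,-0.1],0],[[0,0,-0.1],0],[[0,0,0],0],[[0,0,0],0],[[0,0,0],0],[[0,0,0],0],[[0,0,0],0],[[0,0,0],0],[[0,0,0],0],[[0,0,0],0]]'

```text
time: 37.95
ee_pos: [0.4679, -0.3808, 0.0408]
eef_rot: [0.995, 0.095, 0.003, 0.001]
ft_force: [6.8, 2.8, 5.2]
width: 0.0216
grip_force: 7.0
```

Call:
drive_tool --series '[[[0,0,0],0],[[0,0,0],0],[[0,0,0],0],[[0,0,0],0],[[0,0,0],0],[[0,0,0.5],0],[[0,0,1.5],0],[[0,0,3.0],0],[[0,0,3.0],0],[[0,0,3.0],0]]' --hand 0.3

```text
time: 39.2
ee_pos: [0.4647, -0.3813, 0.1514]
eef_rot: [0.996, 0.095, 0.0, 0.0]
ft_force: [0.2, -0.0, 0.5]
width: 0.0611
grip_force: 0.0
```

Call:
drive_tool --series '[[[0,0,3.0],0],[[-2,-3,3.0],0],[[-2,-4.0,0],0],[[-2,-4.0,0],0],[[-2,-4.0,0],0],[[-2,-2.0,0],0],[[0,0,0],0],[[0,0,0],0],[[0,0,0],0],[[0,0,0],0]]'

```text
time: 40.45
ee_pos: [0.3654, -0.5506, 0.2093]
eef_rot: [0.995, 0.095, 0.0, 0.0]
ft_force: [-0.8, 0.1, -0.1]
width: 0.061
grip_force: 0.0
```

```bash
python3 - <<'E'
from bench import vision
import cv2,numpy as np
a=vision.camera("scene")["color"][110:340,110:450,::-1]
cv2.imwrite("pics/c6.png",cv2.resize(a,None,fx=2.3,fy=2.3,interpolation=cv2.INTER_CUBIC))
E
```

```text
(no output)
```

View pics/c6.png

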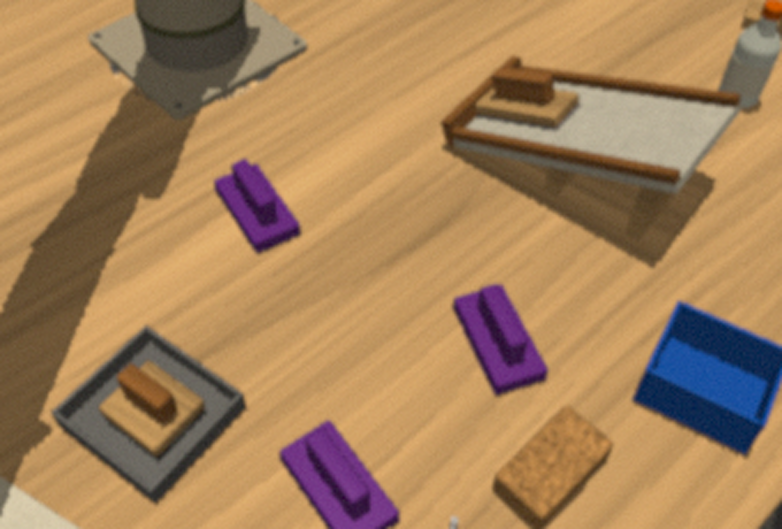

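The short block stands flat in the tray at about (150,405), and the long one rests at the ramp's stop at about (525,95). The arm is clear of everything, so I'll hand in.

```bash
python3 -c "
from bench import r
print(r.close_job())"
```

```text
the job is handed in; nothing more can be done
None
```

The job is handed in: the long block slid and stays at the ramp's foot stop (fail), and the short block held and now stands on its feet in the grey tray, let go (pass).

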